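Set out the wire-wrapping station

TASK

Set out the bench for wire wrapping: stand the gold-wire spool in the middle of the round walnut disc and centre the silver-wire spool on top of it, and stand the amber bead jar on the bench midway between the walnut disc and the steel bench block, in line with them. Stand the blue findings tin on the bench straight behind the amber jar, on the side away from the robot and square to the row of disc, jar and block, with a clear gap of about 4 cm between jar and tin. Leave the green jar, the pliers and the ring dish where they are, and leave everything upright and let go.

Things in the scene. Friction and masses are not known exactly. Their poses are not given: they have to be found in the camera images.
- gold_spool: Loose spool of gold-coloured wire, standing upright: a plain cylinder to the gripper, 56 mm diameter, 40 mm tall, white flat flanges at bottom and top, gold ring visible on the top face. Origin: centre of its underside; z up its axis. About 150 g.
- silver_spool: Loose spool of silver-coloured wire, standing upright: a plain cylinder to the gripper, 44 mm diameter, 28 mm tall, black flanges, silver ring visible on the top face. Origin: centre of its underside; z up its axis. About 90 g.
- amber_jar: Loose closed jar of amber glass with an orange lid, upright: a plain cylinder to the gripper, 42 mm diameter, 55 mm tall. Origin: centre of its underside; z up. About 90 g.
- blue_tin: Loose closed square tin, blue, 44 x 44 mm and 28 mm tall, sides along its x and y axes, turned by any yaw up to 0.7 rad at the start. Origin: centre of its underside; z up. About 80 g.
- walnut_disc: Fixed round dark walnut stand, 90 mm diameter, 12 mm tall, flat top. Origin: centre of its underside, on the bench; the top is 12 mm higher. It stands to the left or the right of the bench block, centres always 240 mm apart.
- bench_block: Fixed square steel bench block on a black rubber base, 80 x 80 mm, 20 mm tall. Origin: centre of its underside, on the bench. Its y axis lies along the line that joins its centre and the walnut disc's centre (the disc may be on either side), its x axis points away from the robot, square to that line. The line is within 0.25 rad of the world y axis.
- green_jar: Bystander: loose jar of the amber jar's shape (42 mm diameter, 55 mm tall) in green glass with a green lid; stands among the things to be moved. Origin: centre of its underside. Leave it where it is.
- pliers: Bystander: loose black pliers lying on the bench near the far left, about 135 mm long, 45 mm wide over the handles, 10 mm high; x axis along them towards the tip, origin near the middle at bench level. Leave them.
- ring_dish: Bystander: small loose white ceramic dish near the far right, 76 mm diameter, 22 mm tall. Origin: centre of its underside. Leave it.
Things that resemble listed ones, but are neither listed nor needed, are in the scene too. Of the things like the blue_tin, leave any that is pink; of the rest the larger one is meant. Several things have the shape of the amber_jar; the one meant has the colours described above.

How it is judged:
At the end, for the whole second after the job is handed in: All upright, at rest: gold spool on the disc within 12 mm of centre; silver on gold within 10 mm; amber jar on the bench within 15 mm, along and across the row, of the midpoint; blue tin on the bench behind, 65 to 105 mm between its and the jar's centres, within 23 mm of the row's middle cross-line (linear speed of each of gold_spool, silver_spool, amber_jar, blue_tin below 0.02 m/s and angular speed of each of gold_spool, silver_spool, amber_jar, blue_tin below 0.2 rad/s and angle between each of gold_spool, silver_spool, amber_jar, blue_tin's own z axis and vertical below 0.1 rad and horizontal distance between gold_spool and walnut_disc below 0.012 m and z of gold_spool in the frame of walnut_disc between 0.009 and 0.016 m and horizontal distance between silver_spool and gold_spool below 0.01 m and z of silver_spool in the frame of gold_spool between 0.036 and 0.045 m and (y of amber_jar in the frame of bench_block between 0.105 and 0.135 m or y of amber_jar in the frame of bench_block between -0.135 and -0.105 m) and horizontal distance between amber_jar and walnut_disc below 0.14 m and x of amber_jar in the frame of bench_block between -0.015 and 0.015 m and height (world z) of each of amber_jar, blue_tin below 0.005 m and (y of blue_tin in the frame of bench_block between 0.097 and 0.143 m or y of blue_tin in the frame of bench_block between -0.143 and -0.097 m) and horizontal distance between blue_tin and walnut_disc below 0.19 m and horizontal distance between blue_tin and amber_jar between 0.065 and 0.105 m and x of blue_tin in the frame of bench_block above 0.05 m); the robot touches nothing.
It fails at once if the green jar is moved by more than 15 mm (distance of green_jar from where it was at the start of the episode above 0.015 m).
It fails at once if the pliers is moved by more than 15 mm (distance of pliers from where it was at the start of the episode above 0.015 m).
It fails at once if the ring dish is moved by more than 15 mm (distance of ring_dish from where it was at the start of the episode above 0.015 m).
It also fails if it takes over 104 s, if anything falls off the work surface, if the arm or the gripper's body presses on something with over 40 N, if the wrist force passes 120 N, or if a joint passes its speed limit or range.

ROBOT

A 6-joint arm with a two-finger parallel gripper is mounted at the origin on the work surface. World frame = base frame: x ahead of the robot, y to its left, z up, the work surface at z = 0. Lengths are in m, angles in rad, forces in N, time in s.
With the tool pointing down it reaches from about 0.25 to 0.725 m from the base axis. Payload 4 kg.
Tool frame: the origin (TCP) lies between the finger pads; the fingertips stand 22 mm ahead of it and the grasp point (between the pads) lies 3 mm ahead of it; z points along the fingers, y is the line along which they close (so a half turn about z gives the same grasp; the last joint's range is limited). The gripper opens to 85 mm and grips with 20 to 120 N. Pads are 22 mm wide; open, the fingers measure 114 mm over their backs; the gripper's body (76 mm by 85 mm) begins 54 mm behind the grasp point. The pads swing forward as they close: fully open they stand 13 mm farther back than shut.
Start: joints at [1.285, 0.241, 0.005, 1.335, 0, 1.571], TCP at [0.141, 0.48, 0.253] pointing down, gripper open.
Joint ranges: [-2.72, 2.72], [-1.05, 1.87], [-1.09, 1.28], [-1.99, 2.15], [-1.42, 1.44], [-3.14, 3.14]. Speed limits (rad/s): [2.79, 2.79, 3.14, 3.14, 3.14, 3.14].

INTERFACE

Orientations are given as a rotation vector (axis times angle).
In Python, from workcell import bot gives the robot as it stands. The module is installed in compiled form; this text tells all that it offers.
- The arm moves only by the shell command python3 -m pendant 'ROWS' [OPENING] [FORCE]. ROWS is JSON, a list of rows, each a list of 2 entries, a list of its own where there are three numbers: the shift along the world's x, y, z scaled (see below), then the turn, a rotation vector about the world's x, y, z scaled (see below). A call has 1 to 12 rows; each row is the pose to reach, as a shift and turn from the pose commanded when the call began; what a row does not reach only later rows make up. The controller multiplies each number of a shift by 0.4 m and each number of a turn by 0.5 rad. A row lasts 1/12 s, in which the tool goes at most 41.7 mm and 7.16 degrees, less where a joint would pass 70% of its speed; a pose out of reach is approached as far as the arm can. A call with a number of a shift or a turn outside -1 to 1 is refused whole. A call with a gripper value outside its range is refused whole. OPENING is the finger opening in mm, from 0 to 85.4, set as the call begins (- or left out, the last holds). The fingers move at their own pace and stop on an object; FORCE is the grip in N (left out, the last holds). Time passes only in rows, so rows that repeat a pose let the fingers close. It gives the time, the measured TCP pose, the force, the opening and the grip force at its end, in the units of the state.
- bot.get_obs(): the state, without advancing time (a new reading comes with each control period).
- bot.capture(name): name is "scene" or "top" or "wrist"; returns the picture (420x560x3 uint8, blue, green, red); there is no depth.
- bot.camera_params(name): a dict with "camera_matrix" (3x3 intrinsics, pixels), "rvec" (rotation vector, rad) and "tvec" (3), from world to camera coordinates, as OpenCV has them; the wrist camera has in their place "tool_from_camera" (4x4, takes a point from camera to tool coordinates, whose origin is the TCP and whose axes are the flange's). Camera axes: x right, y down, z forward; pixel columns grow to the right and rows downward; lengths in m; the calibration is good to about 2 mm. The wrist camera is an equidistant fisheye: a pixel r from the principal point sees the ray r / f radians off the axis. A picture is of the moment at which its call begins: read the wrist's pose just before it. camera_params takes no time and is no camera call.
- bot.close_job(): hands the job in; it is judged then, once.
The state is a dict: "t": time; "q": joint angles; "qd": joint speeds; "joint_torque": joint torques, N m; "tool_pos": TCP position; "ee_rot": TCP orientation; "ft_force": force on the tool from outside, world axes, zero at the start; "ft_torque": the same for the moment, N m; "gripper_width": opening from 0.0 (shut) to 1.0 (fully open); "gripper_force": force on a finger pad.
Only numpy, scipy, OpenCV 4.12 (cv2) and the standard library are available. Lean on these libraries where they do the work, as an engineer would, in place of code of your own. Each camera call takes 0.05 s, during which the arm holds its last target. There are 200 camera calls.

## Working session

There is one attempt and no reset: what is moved stays moved. The work goes in short steps, Python scripts to look and compute and a shell command to move; the robot and the scene stay as the last step left them, time stands still between calls to the robot, and variables do not carry over. Pictures are saved under pics/ and viewed, at most 14 in all, crops included, and the job is handed in when it is done.

```bash
mkdir -p pics
python3 - <<'E'
from workcell import bot
import cv2
for n in("scene","top"):
    cv2.imwrite(f"pics/{n}0.png",bot.capture(n)); p=bot.camera_params(n); print(n,p)
o=bot.get_obs(); print(o)
print(bot.camera_params("wrist"))
E
```

```text
scene {'camera_matrix': array([[525.2719984 ,   0.        , 280.8677993 ],
       [  0.        , 525.2719984 , 205.45607917],
       [  0.        ,   0.        ,   1.        ]]), 'rvec': array([ 1.13382567,  2.33143386, -1.04170654]), 'tvec': array([ 0.30525831, -0.25478311,  1.70683607])}
top {'camera_matrix': array([[497.71865007,   0.        , 287.51809009],
       [  0.        , 497.71865007, 208.01825047],
       [  0.        ,   0.        ,   1.        ]]), 'rvec': array([ 2.1300157 , -2.13646509,  0.23381613]), 'tvec': array([-0.01333913,  0.50621188,  1.01665022])}
{'t': 0.1, 'q': array([ 1.28501612e+00,  2.41379669e-01,  3.86246287e-03,  1.33520631e+00,
       -6.13244267e-06,  1.57080177e+00]), 'qd': array([-0.00011735, -0.00175076,  0.00184634,  0.00012078, -0.00067656,
       -0.00152458]), 'joint_torque': array([ 4.36051077e-04, -3.73138404e+01,  2.53010184e+01,  1.08454170e-02,
        5.43495412e-05, -2.75164501e-05]), 'tool_pos': array([0.14080681, 0.47921718, 0.25248229]), 'ee_rot': array([-4.47346508e-01, -3.10930706e+00,  2.99748809e-03]), 'ft_force': array([-0.15108532,  0.04835953,  0.81301497]), 'ft_torque': array([-0.00329319,  0.01399164,  0.04254342]), 'gripper_force': 0.0, 'gripper_width': 1.000248184112573}
{'camera_matrix': array([[325.1922621 ,   0.        , 280.11335981],
       [  0.        , 325.1922621 , 208.40669854],
       [  0.        ,   0.        ,   1.        ]]), 'tool_from_camera': array([[ 7.09551158e-04, -9.53971988e-01, -2.99894885e-01,
         7.64687891e-02],
       [ 9.99999667e-01,  5.56223018e-04,  5.96641533e-04,
        -1.28500042e-03],
       [-4.02370871e-04, -2.99895209e-01,  9.53972065e-01,
        -1.20420969e-01],
       [ 0.00000000e+00,  0.00000000e+00,  0.00000000e+00,
         1.00000000e+00]])}
```

View pics/top0.png

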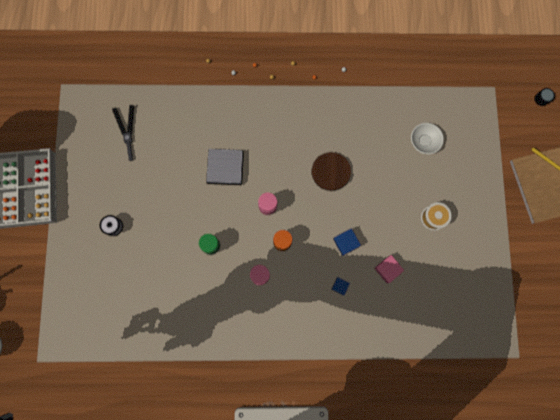

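View pics/scene0.png

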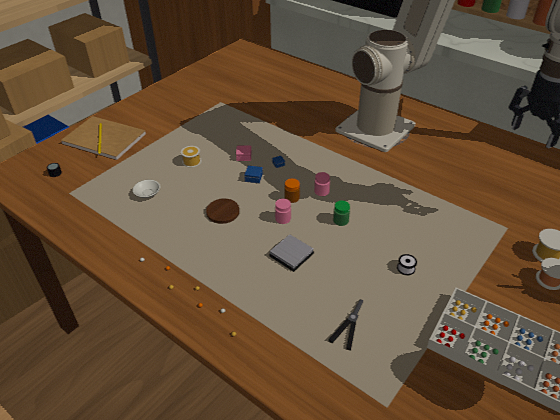

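The top view shows the following pixel positions:

| Thing | Pixel |
|---|---|
| Disc | (331,171) |
| Block | (225,166) |
| Gold spool | (438,215) |
| Silver spool | (111,225) |
| Amber jar | (283,240) |
| Green jar | (209,244) |
| Larger blue tin | (347,242) |
| Smaller decoy tin | (340,286) |
| Pink jars | (268,203), (260,275) |
| Pink tin | (390,269) |

I'll measure these now.

```bash
cat > h.py <<'E'
import cv2,numpy as np
from workcell import bot
from scipy.spatial.transform import Rotation as R
def ray(n,uv,z):
    p=bot.camera_params(n);Rm=cv2.Rodrigues(p["rvec"])[0];c=-Rm.T@p["tvec"]
    d=np.linalg.inv(p["camera_matrix"])@np.array([uv[0],uv[1],1.]);d=Rm.T@d
    return c+d*(z-c[2])/d[2]
def wray(obs,uv,z):
    p=bot.camera_params("wrist");K=p["camera_matrix"];T=p["tool_from_camera"]
    v=np.array([uv[0]-K[0,2],uv[1]-K[1,2]]);r=np.linalg.norm(v);th=r/K[0,0]
    d=np.r_[v/(r+1e-9)*np.sin(th),np.cos(th)]
    Rw=R.from_rotvec(obs["ee_rot"]).as_matrix();c=Rw@T[:3,3]+obs["tool_pos"];d=Rw@T[:3,:3]@d
    return c+d*(z-c[2])/d[2]
def blob(m,uv,rad=45):
    m=m.astype(np.uint8);m2=np.zeros_like(m);cv2.circle(m2,(int(uv[0]),int(uv[1])),rad,1,-1);m=m*m2
    c=max(cv2.findContours(m,cv2.RETR_EXTERNAL,cv2.CHAIN_APPROX_NONE)[0],key=cv2.contourArea)
    return cv2.convexHull(c)
def cen(c):
    M=cv2.moments(c);return M["m10"]/M["m00"],M["m01"]/M["m00"]
E
python3 - <<'E'
from h import *
im=cv2.imread("pics/top0.png");hsv=cv2.cvtColor(im,cv2.COLOR_BGR2HSV);H,S,V=[hsv[...,i].astype(int) for i in range(3)]
for n,uv in dict(disc=(331,171),block=(225,166),gold=(438,215),silver=(111,225),amber=(283,240),tin=(347,242),green=(209,244),bench=(300,330),pink=(268,203)).items(): print(n,hsv[uv[1],uv[0]])
T=dict(disc=((331,171),(V<90)&(S>80),.006,26),block=((225,166),((S<50)&(V<140)&(H>100))|(V<45),.01,28),gold=((438,215),(V>170)|((S>130)&(V>120)),.022,24),
 silver=((111,225),(V<60)|(V>170),.014,20),amber=((283,240),(S>150)&(H<20)&(V>90),.0275,18),tin=((347,242),(H>95)&(H<130)&(S>120),.014,20),green=((209,244),(H>45)&(H<90)&(S>100),.0275,18),
 pink=((268,203),(H>160)&(S>80),.0275,16))
P={}
for n,(uv,m,z,r) in T.items():
    c=blob(m,uv,r);q=cen(c);P[n]=ray("top",q,z);a=cv2.minAreaRect(np.array([ray("top",p[0],z)[:2] for p in c],np.float32))
    print(n,np.round(q,1),P[n].round(4),"size",np.round(a[1],4),"ang",round(a[2],1))
d=(P["disc"]-P["block"])[:2];print("dist",np.linalg.norm(d)); mid=(P["disc"]+P["block"])[:2]/2
y=d/np.linalg.norm(d);x=np.array([-y[1],y[0]]);x*=np.sign(x[0]);print("mid",mid,"x",x,"tin target",mid+.083*x)
# block rect corners & scene check
for n,uv in dict(amber=(292,190),tin=(254,174),gold=(190,156),disc=(223,211),silver=(407,265)).items(): print(n,ray("scene",uv,T[n][2]).round(3))
E
```

```text
disc [ 13 197  62]
block [160  13 116]
gold [ 22  22 176]
silver [ 0 13 60]
amber [ 11 206 173]
tin [109 172  98]
green [ 68 161 114]
bench [ 19  51 146]
pink [172 118 183]
disc [331. 171.] [ 0.5999 -0.1152  0.006 ] size [0.0865 0.0891] ang 89.1
block [224.9 166.6] [0.6085 0.1243 0.01  ] size [0.0793 0.0791] ang 88.1
gold [437.9 214.8] [ 0.496  -0.3477  0.022 ] size [0.0532 0.0493] ang 77.2
silver [108.9 224.4] [0.4767 0.3733 0.014 ] size [0.0256 0.0292] ang 35.3
amber [282.1 239.4] [ 0.4413 -0.0034  0.0275] size [0.0383 0.0414] ang 44.9
tin [346.6 241.7] [ 0.4378 -0.1449  0.014 ] size [0.0408 0.0452] ang 27.1
green [208.7 243.4] [0.433  0.1542 0.0275] size [0.0437 0.0381] ang 63.5
pink [267.4 203.1] [0.5212 0.0285 0.0275] size [0.0468 0.0415] ang 0.0
dist 0.2396160426470723
mid [0.60420851 0.00455825] x [ 0.99935616 -0.03587835] tin target [0.68715507 0.00158035]
amber [ 0.441 -0.001  0.027]
tin [ 0.439 -0.14   0.014]
gold [ 0.497 -0.34   0.022]
disc [ 0.602 -0.11   0.006]
silver [0.479 0.372 0.014]
```

Sizes, the 240 mm spacing and the scene view all agree with these positions. I'll head for the gold spool, turning the fingers to close along y.

```bash
python3 -m pendant '[[[0.8,-0.95,0],[0,0,0.57]],[[0.8,-0.95,0],[0,0,0.57]],[[0.8,-0.95,0],[0,0,0.57]],[[0.8,-0.95,0],[0,0,0.57]],[[0.8,-0.95,0],[0,0,0.57]],[[0.8,-0.95,0],[0,0,0.57]],[[0.8,-0.95,0],[0,0,0.57]],[[0.8,-0.95,0],[0,0,0.57]],[[0.8,-0.95,0],[0,0,0.57]],[[0.8,-0.95,0],[0,0,0.57]],[[0.8,-0.95,0],[0,0,0.57]],[[0.8,-0.95,0],[0,0,0.57]]]' 85
```

```text
t: 1.1
tool_pos: [0.4591, 0.1007, 0.2531]
ee_rot: [-0.002, -3.141, -0.0]
ft_force: [0.5, 0.7, -0.3]
gripper_width: 0.999
gripper_force: 0.0
```

```bash
python3 -m pendant '[[[0.09,-1,-0.2],[0,0,0]],[[0.09,-1,-0.2],[0,0,0]],[[0.09,-1,-0.2],[0,0,0]],[[0.09,-1,-0.2],[0,0,0]],[[0.09,-1,-0.2],[0,0,0]],[[0.09,-1,-0.2],[0,0,0]],[[0.09,-1,-0.2],[0,0,0]],[[0.09,-1,-0.2],[0,0,0]],[[0.09,-1,-0.2],[0,0,0]],[[0.09,-1,-0.2],[0,0,0]],[[0.09,-1,-0.2],[0,0,0]],[[0.09,-1,-0.2],[0,0,0]]]'
python3 - <<'E'
from h import *
o=bot.get_obs();im=bot.capture("wrist");cv2.imwrite("pics/w1.png",im);print(o["tool_pos"])
E
```

```text
t: 2.1
tool_pos: [0.4934, -0.2988, 0.1716]
ee_rot: [-0.007, -3.139, -0.003]
ft_force: [-0.3, 0.0, -0.3]
gripper_width: 0.995
gripper_force: 0.0
[ 0.49341965 -0.29877239  0.17160772]
```

View pics/w1.png

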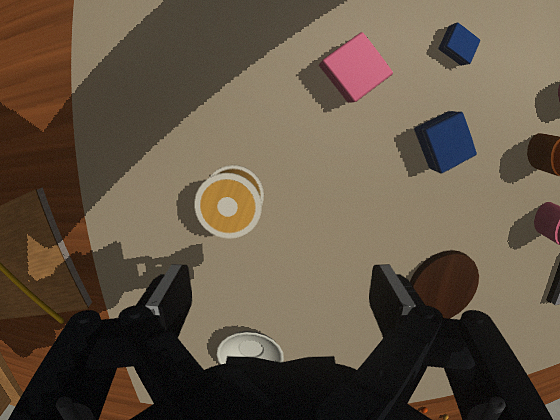

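The wrist view shows the gold spool top centred at (228,206) and the disc at about (446,284).

Run:
```python
from h import *
o=bot.get_obs();im=cv2.imread("pics/w1.png");hsv=cv2.cvtColor(im,cv2.COLOR_BGR2HSV)
c=cen(blob((hsv[...,1]<60)&(hsv[...,2]>120),(228,207),12));print(c,wray(o,c,.04))
print("disc",wray(o,(447,284),.012))
m=(hsv[...,0]>100)&(hsv[...,0]<130)&(hsv[...,1]>100);t=blob(m,(445,142),50);print("tin",cv2.boxPoints(cv2.minAreaRect(t)).round())
print([wray(o,p,.028).round(3) for p in [(417,128),(463,113),(475,158)]])
```

```text
(227.0127970749543, 206.21755027422304) [ 0.49405118 -0.34187041  0.04      ]
disc [ 0.5927669  -0.11392043  0.012     ]
tin [[422. 120.]
 [461. 107.]
 [479. 160.]
 [439. 173.]]
[array([ 0.428, -0.181,  0.028]), array([ 0.411, -0.134,  0.028]), array([ 0.451, -0.117,  0.028])]
```

```bash
python3 -m pendant '[[[-0.005,-0.11,0],[0,0,0]],[[-0.005,-0.11,0],[0,0,0]],[[-0.005,-0.11,-0.36],[0,0,0]],[[-0.005,-0.11,-0.36],[0,0,0]],[[-0.005,-0.11,-0.36],[0,0,0]],[[-0.005,-0.11,-0.36],[0,0,0]],[[-0.005,-0.11,-0.36],[0,0,0]],[[-0.005,-0.11,-0.36],[0,0,0]]]'
python3 -m pendant '[[[0,0,0],[0,0,0]],[[0,0,0],[0,0,0]],[[0,0,0],[0,0,0]],[[0,0,0],[0,0,0]],[[0,0,0],[0,0,0]],[[0,0,0],[0,0,0]],[[0,0,0],[0,0,0]],[[0,0,0],[0,0,0]],[[0,0,0],[0,0,0]]]' 45 40
```

```text
t: 2.82
tool_pos: [0.4921, -0.3395, 0.0289]
ee_rot: [0.002, -3.139, -0.002]
ft_force: [0.2, -0.2, 0.3]
gripper_width: 0.997
gripper_force: 0.0
t: 3.57
tool_pos: [0.4945, -0.3423, 0.0325]
ee_rot: [0.001, 3.136, -0.004]
ft_force: [-0.0, 0.8, 5.5]
gripper_width: 0.639
gripper_force: 43.0
```

```bash
python3 -m pendant '[[[0,0,0.2],[0,0,0]],[[0,0,0.2],[0,0,0]],[[0.26,0.57,0.2],[0,0,0]],[[0.26,0.57,0.2],[0,0,0]],[[0.26,0.57,0.2],[0,0,0]],[[0.26,0.57,0.2],[0,0,0]],[[0.26,0.57,0.2],[0,0,0]],[[0.26,0.57,0.2],[0,0,0]],[[0.26,0.57,0.2],[0,0,0]],[[0.26,0.57,0.2],[0,0,0]],[[0.26,0.57,0.2],[0,0,0]],[[0.26,0.57,0.2],[0,0,0]]]'
python3 - <<'E'
from h import *
o=bot.get_obs();im=bot.capture("wrist");cv2.imwrite("pics/w2.png",im);print(o["tool_pos"],o["ft_force"])
E
```

```text
t: 4.57
tool_pos: [0.596, -0.1145, 0.1097]
ee_rot: [0.004, 3.141, -0.001]
ft_force: [0.1, -0.5, -1.8]
gripper_width: 0.641
gripper_force: 43.4
[ 0.59602322 -0.11447673  0.10971758] [ 0.14638815 -0.51553587 -1.78297286]
```

View pics/w2.png

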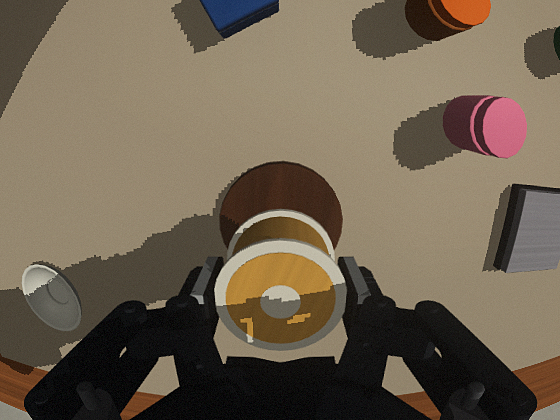

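The spool is held level above the disc. Its hub is at (281,301), the disc edges are at (219,218) and (342,218), and the disc's near edge is at (281,162).

Run:
```python
from h import *
o=bot.get_obs();im=cv2.imread("pics/w2.png");hsv=cv2.cvtColor(im,cv2.COLOR_BGR2HSV)
print("hub",wray(o,(281,301),.119))
m=(hsv[...,0]<15)&(hsv[...,1]>140)&(hsv[...,2]<110)
P=np.array([wray(o,p[0],.012)[:2] for p in blob(m,(281,200),85) if p[0][1]<225 ])
from scipy.optimize import least_squares
s=least_squares(lambda v:np.hypot(*(P-v).T)-.045,[.6,-.115],loss="soft_l1",f_scale=.001);print("disc",s.x,np.abs(s.fun).max())
```

```text
hub [ 0.59331397 -0.11565033  0.119     ]
disc [ 0.60058905 -0.11545957] 0.0012320159172262493
```

```bash
python3 -m pendant '[[[0.0125,0,0],[0,0,0]],[[0.0125,0,-0.08],[0,0,0]],[[0.0125,0,-0.13],[0,0,0]],[[0.0125,0,-0.15],[0,0,0]],[[0.0125,0,-0.168],[0,0,0]],[[0.0125,0,-0.168],[0,0,0]],[[0.0125,0,-0.168],[0,0,0]],[[0.0125,0,-0.168],[0,0,0]]]'
python3 -m pendant '[[[0,0,0],[0,0,0]],[[0,0,0],[0,0,0]],[[0,0,0],[0,0,0]],[[0,0,0],[0,0,0]],[[0,0,0],[0,0,0]],[[0,0,0],[0,0,0]],[[0,0,0.1],[0,0,0]],[[0,0,0.2],[0,0,0]],[[0,0,0.3],[0,0,0]],[[0,0,0.3],[0,0,0]],[[0,0,0.3],[0,0,0]],[[0,0,0.3],[0,0,0]]]' 85
```

```text
t: 5.28
tool_pos: [0.601, -0.1142, 0.0444]
ee_rot: [0.003, 3.142, -0.0]
ft_force: [-4.8, 0.8, 7.5]
gripper_width: 0.646
gripper_force: 44.3
t: 6.28
tool_pos: [0.6013, -0.1132, 0.162]
ee_rot: [0.001, 3.142, -0.0]
ft_force: [-0.2, -0.9, -1.2]
gripper_width: 0.993
gripper_force: 0.0
```

```bash
python3 - <<'E'
from h import *
o=bot.get_obs();im=bot.capture("wrist");cv2.imwrite("pics/w3.png",im);print(o["tool_pos"])
E
python3 -m pendant '[[[-0.16,1,0.05],[0,0,0]],[[-0.16,1,0.05],[0,0,0]],[[-0.16,1,0.05],[0,0,0]],[[-0.16,1,0.05],[0,0,0]],[[-0.16,1,0.05],[0,0,0]],[[-0.16,1,0.05],[0,0,0]],[[-0.16,1,0.05],[0,0,0]],[[-0.16,1,0.05],[0,0,0]],[[-0.16,1,0.05],[0,0,0]],[[-0.16,1,0.05],[0,0,0]],[[-0.16,1,0.05],[0,0,0]],[[-0.16,1,0.05],[0,0,0]]]'
python3 - <<'E'
from h import *
o=bot.get_obs();im=bot.capture("wrist");cv2.imwrite("pics/w4.png",im);print(o["tool_pos"])
t=bot.capture("top");cv2.imwrite("pics/t4.png",t)
a=cv2.imread("pics/w3.png");cv2.imwrite("pics/m4.png",np.hstack([cv2.resize(x,(400,300)) for x in(a,im)]))
E
```

```text
[ 0.60129358 -0.11321665  0.16197477]
t: 7.33
tool_pos: [0.5358, 0.2882, 0.1796]
ee_rot: [0.005, -3.138, 0.004]
ft_force: [0.1, -0.8, -1.1]
gripper_width: 0.995
gripper_force: 0.0
[0.53575282 0.28815741 0.1795771 ]
```

View pics/m4.png

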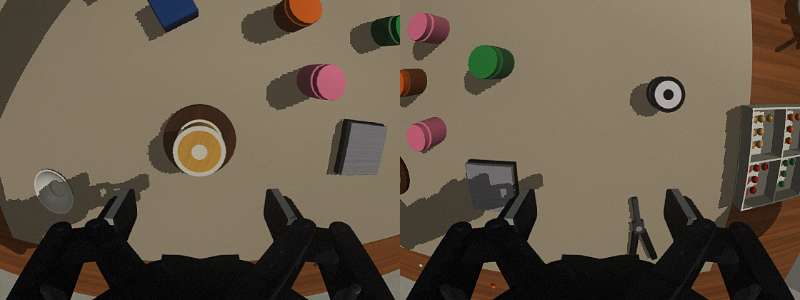

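View pics/t4.png

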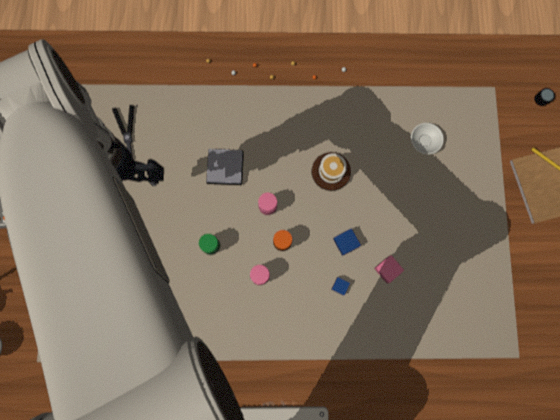

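The gold spool stands on the disc, with its hub at about (279,213) in w3. The silver hub is at about (374,133) in w4.

Run:
```python
from h import *
o=bot.get_obs()
im=cv2.imread("pics/w4.png");g=cv2.cvtColor(im,cv2.COLOR_BGR2HSV)
c=cen(blob((g[...,2]<90),(374,133),9));print("silver hub",c,wray(o,c,.028))
c=cen(blob((g[...,2]>150)&(g[...,1]<40),(374,133),22));print("silver ring",c,wray(o,c,.028))
o["tool_pos"]=np.array([.60129,-.11322,.16197]);o["ee_rot"]=np.array([.001,3.142,0])
im=cv2.imread("pics/w3.png");g=cv2.cvtColor(im,cv2.COLOR_BGR2HSV)
c=cen(blob((g[...,2]>130)&(g[...,1]<70),(279,213),14));print("gold hub",c,wray(o,c,.052))
m=(g[...,0]<15)&(g[...,1]>140)&(g[...,2]<110)
P=np.array([wray(o,p[0],.012)[:2] for p in blob(m,(279,190),60) if p[0][1]<215])
from scipy.optimize import least_squares
s=least_squares(lambda v:np.hypot(*(P-v).T)-.045,[.6,-.115],loss="soft_l1",f_scale=.001);print("disc",s.x,np.abs(s.fun).max())
im=cv2.imread("pics/t4.png");g=cv2.cvtColor(im,cv2.COLOR_BGR2HSV)
m=(g[...,1]<70)&(g[...,2]>130);c=blob((g[...,2]>120),(333,167),14);print("top gold",cen(c),ray("top",cen(c),.052))
```

```text
silver hub (375.3115468409586, 132.04139433551197) [0.4764686  0.36590844 0.028     ]
silver ring (375.0081676683618, 132.0021574973031) [0.476447   0.36563268 0.028     ]
gold hub (278.58103531688437, 212.76100628930814) [ 0.60026631 -0.11551277  0.052     ]
disc [ 0.60043361 -0.11560227] 0.002025025066135895
top gold (331.8258373205742, 167.45582137161082) [ 0.5952914 -0.111616   0.052    ]
```

```bash
python3 -m pendant '[[[-0.15,0.2,0],[0,0,0]],[[-0.15,0.2,0],[0,0,0]],[[-0.15,0.2,0],[0,0,0]],[[-0.15,0.2,-0.1],[0,0,0]],[[-0.15,0.2,-0.2],[0,0,0]],[[-0.15,0.2,-0.3],[0,0,0]],[[-0.15,0.2,-0.36],[0,0,0]],[[-0.15,0.2,-0.385],[0,0,0]],[[-0.15,0.2,-0.385],[0,0,0]],[[-0.15,0.2,-0.385],[0,0,0]]]'
python3 -m pendant '[[[0,0,0],[0,0,0]],[[0,0,0],[0,0,0]],[[0,0,0],[0,0,0]],[[0,0,0],[0,0,0]],[[0,0,0],[0,0,0]],[[0,0,0],[0,0,0]],[[0,0,0],[0,0,0]],[[0,0,0],[0,0,0]],[[0,0,0],[0,0,0]]]' 33 30
```

```text
t: 8.27
tool_pos: [0.4782, 0.3658, 0.0284]
ee_rot: [-0.004, -3.142, 0.0]
ft_force: [0.4, 0.5, -0.1]
gripper_width: 0.993
gripper_force: 0.0
t: 9.02
tool_pos: [0.4786, 0.3676, 0.0302]
ee_rot: [0.001, 3.138, 0.003]
ft_force: [0.3, -0.4, 7.0]
gripper_width: 0.505
gripper_force: 30.5
```

```bash
python3 -m pendant '[[[0,0,0.1],[0,0,0]],[[0,0,0.25],[0,0,0]],[[0.3,-0.2,0.27],[0,0,0]],[[0.3,-1,0.27],[0,0,0]],[[0.3,-1,0.27],[0,0,0]],[[0.3,-1,0.27],[0,0,0]],[[0.3,-1,0.27],[0,0,0]],[[0.3,-1,0.27],[0,0,0]],[[0.3,-1,0.27],[0,0,0]],[[0.3,-1,0.27],[0,0,0]],[[0.3,-1,0.27],[0,0,0]],[[0.3,-1,0.27],[0,0,0]]]'
python3 -m pendant '[[[0,-0.1,0],[0,0,0]],[[0,-0.2,0],[0,0,0]],[[0,-0.2,0],[0,0,0]],[[0,-0.2,0],[0,0,0]],[[0,-0.2,0],[0,0,0]],[[0,-0.2,0],[0,0,0]]]'
python3 - <<'E'
from h import *
o=bot.get_obs();im=bot.capture("wrist");cv2.imwrite("pics/w5.png",im);print(o["tool_pos"],o["ee_rot"])
E
```

```text
t: 10.02
tool_pos: [0.5947, -0.0232, 0.1359]
ee_rot: [0.001, 3.141, -0.0]
ft_force: [0.5, 0.7, -0.1]
gripper_width: 0.502
gripper_force: 31.1
t: 10.52
tool_pos: [0.5946, -0.1, 0.1355]
ee_rot: [0.001, -3.141, -0.001]
ft_force: [1.2, 0.3, 0.5]
gripper_width: 0.503
gripper_force: 31.1
[ 0.59457534 -0.10000181  0.13547305] [ 1.11582801e-03 -3.14125049e+00 -6.60016951e-04]
```

View pics/w5.png

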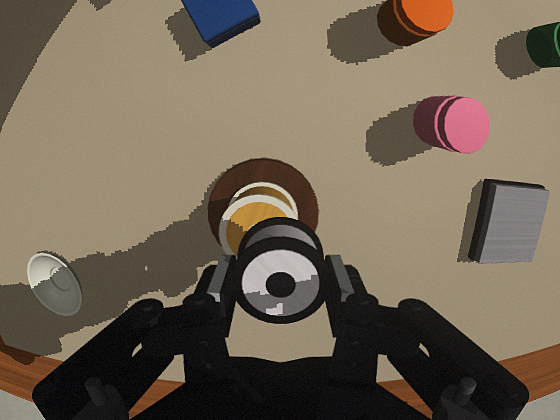

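The silver hub is at (281,284), and the gold top behind it is partly visible.

Run:
```python
from h import *
o=bot.get_obs();im=cv2.imread("pics/w5.png");g=cv2.cvtColor(im,cv2.COLOR_BGR2HSV)
c=cen(blob(g[...,2]<70,(281,284),17));print(c,wray(o,c,.133),o["tool_pos"])
m=(g[...,0]<15)&(g[...,1]>140)&(g[...,2]<110)
P=np.array([wray(o,p[0],.012)[:2] for p in blob(m,(263,200),70) if p[0][1]<205])
from scipy.optimize import least_squares
s=least_squares(lambda v:np.hypot(*(P-v).T)-.045,[.6,-.115],loss="soft_l1",f_scale=.001);print("disc",s.x,np.abs(s.fun).max())
```

```text
(280.3344837503595, 284.5225769341386) [ 0.59133173 -0.10074524  0.133     ] [ 0.59468506 -0.09963764  0.1355177 ]
disc [ 0.60081658 -0.1145816 ] 0.001234065676131206
```

```bash
python3 -m pendant '[[[0.019,-0.036,0],[0,0,0]],[[0.019,-0.036,0],[0,0,0]],[[0.019,-0.036,-0.06],[0,0,0]],[[0.019,-0.036,-0.1],[0,0,0]],[[0.019,-0.036,-0.12],[0,0,0]],[[0.019,-0.036,-0.131],[0,0,0]],[[0.019,-0.036,-0.131],[0,0,0]],[[0.019,-0.036,-0.131],[0,0,0]],[[0.019,-0.036,-0.131],[0,0,0]]]'
```

```text
t: 11.32
tool_pos: [0.603, -0.1153, 0.0839]
ee_rot: [0.0, 3.14, -0.0]
ft_force: [0.3, -0.2, -1.4]
gripper_width: 0.504
gripper_force: 31.2
```

```bash
python3 -m pendant '[[[0,0,-0.004],[0,0,0]],[[0,0,-0.004],[0,0,0]],[[0,0,-0.004],[0,0,0]]]'
```

```text
t: 11.57
tool_pos: [0.6031, -0.1156, 0.0823]
ee_rot: [0.001, 3.14, 0.0]
ft_force: [0.5, -0.3, 2.6]
gripper_width: 0.504
gripper_force: 31.3
```

```bash
python3 -m pendant '[[[0,0,0],[0,0,0]],[[0,0,0],[0,0,0]],[[0,0,0],[0,0,0]],[[0,0,0],[0,0,0]],[[0,0,0],[0,0,0]],[[0,0,0],[0,0,0]],[[0,0,0.05],[0,0,0]],[[0,0,0.15],[0,0,0]],[[0,0,0.25],[0,0,0]],[[0,0,0.25],[0,0,0]],[[0,0,0.25],[0,0,0]]]' 85
python3 - <<'E'
from h import *
o=bot.get_obs();im=bot.capture("wrist");cv2.imwrite("pics/w6.png",im);print(o["tool_pos"],o["ee_rot"])
E
python3 -m pendant '[[[-0.4,0.28,0],[0,0,0]],[[-0.4,0.28,0],[0,0,0]],[[-0.4,0.28,0],[0,0,0]],[[-0.4,0.28,0],[0,0,0]],[[-0.4,0.28,0],[0,0,0]],[[-0.4,0.28,0],[0,0,0]],[[-0.4,0.28,0],[0,0,0]],[[-0.4,0.28,0],[0,0,0]]]'
python3 - <<'E'
from h import *
o=bot.get_obs();im=bot.capture("wrist");cv2.imwrite("pics/w7.png",im);print(o["tool_pos"],o["ee_rot"])
a=cv2.imread("pics/w6.png");cv2.imwrite("pics/m7.png",np.hstack([cv2.resize(x,(400,300)) for x in(a,im)]))
E
```

```text
t: 12.48
tool_pos: [0.6045, -0.1161, 0.1852]
ee_rot: [0.001, 3.134, -0.002]
ft_force: [0.1, 0.3, -0.3]
gripper_width: 0.994
gripper_force: 0.0
[ 0.60450187 -0.11605208  0.18520765] [ 1.25958147e-03  3.13402897e+00 -2.25925070e-03]
t: 13.2
tool_pos: [0.4425, -0.0037, 0.1808]
ee_rot: [-0.001, -3.141, 0.0]
ft_force: [-0.5, -0.6, -0.3]
gripper_width: 0.996
gripper_force: 0.0
[ 0.44245509 -0.00372878  0.18084789] [-8.23830370e-04 -3.14107970e+00  4.11849177e-04]
```

View pics/m7.png

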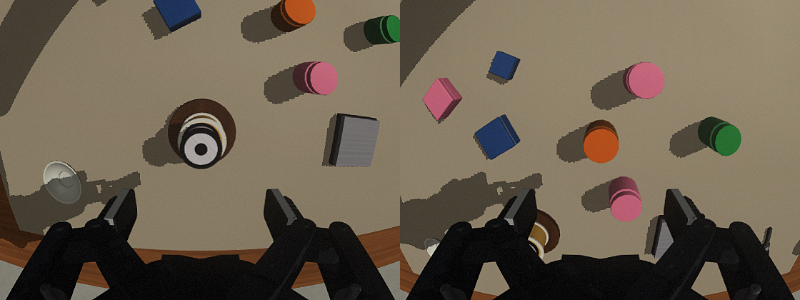

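Silver stands on gold with its hub at about (281,209). In w7 the amber lid is at about (281,203) and the larger tin at about (695-400,137)*1.4 = (134,192).

Run:
```python
from h import *
o=bot.get_obs();im=cv2.imread("pics/w7.png");g=cv2.cvtColor(im,cv2.COLOR_BGR2HSV)
H,S,V=[g[...,i].astype(int) for i in range(3)]
print("lid V",V[203,281],"side",V[175,281])
c=blob((H<20)&(S>150)&(V>V[203,281]-30),(281,200),32);(u,v),r=cv2.minEnclosingCircle(c);print("amber",u,v,r,cen(c),wray(o,(u,v),.055),wray(o,cen(c),.055))
c=blob((H>100)&(H<130)&(S>100),(135,192),45);print("tin",cen(c),wray(o,cen(c),.014))
P=np.array([wray(o,p[0],.02)[:2] for p in c],np.float32);print(cv2.minAreaRect(P))
o6=dict(tool_pos=np.array([.6045,-.11605,.1852]),ee_rot=np.array([.00126,3.134,-.00226]))
im=cv2.imread("pics/w6.png");g=cv2.cvtColor(im,cv2.COLOR_BGR2HSV)
c=cen(blob(g[...,2]<80,(281,209),8));print("silver",c,wray(o6,c,.080))
m=(g[...,0]<15)&(g[...,1]>140)&(g[...,2]<110)
P=np.array([wray(o6,p[0],.012)[:2] for p in blob(m,(281,190),60) if p[0][1]<205])
from scipy.optimize import least_squares
s=least_squares(lambda v:np.hypot(*(P-v).T)-.045,[.6,-.115],loss="soft_l1",f_scale=.001);print("disc",s.x,np.abs(s.fun).max())
```

```text
lid V 178 side 57
amber 281.3999938964844 203.8000030517578 24.560222625732422 (281.30085421946865, 204.04364967614757) [ 0.43983037 -0.004162    0.055     ] [ 0.44003148 -0.0042403   0.055     ]
tin (136.26927665920954, 191.33564504101415) [ 0.43899743 -0.14551677  0.014     ]
((0.43795132637023926, -0.14369000494480133), (0.044478289783000946, 0.05602703243494034), 27.678388595581055)
silver (281.0, 209.0) [ 0.59985595 -0.11670833  0.08      ]
disc [ 0.60066125 -0.11588955] 0.001707522609599596
```

```bash
python3 -m pendant '[[[-0.006,0,-0.1],[0,0,0]],[[-0.006,0,-0.2],[0,0,0]],[[-0.006,0,-0.3],[0,0,0]],[[-0.006,0,-0.365],[0,0,0]],[[-0.006,0,-0.365],[0,0,0]],[[-0.006,0,-0.365],[0,0,0]],[[-0.006,0,-0.365],[0,0,0]]]'
python3 -m pendant '[[[0,0,0],[0,0,0]],[[0,0,0],[0,0,0]],[[0,0,0],[0,0,0]],[[0,0,0],[0,0,0]],[[0,0,0],[0,0,0]],[[0,0,0],[0,0,0]],[[0,0,0],[0,0,0]],[[0,0,0],[0,0,0]],[[0,0,0],[0,0,0]]]' 31 30
```

```text
t: 13.83
tool_pos: [0.4416, -0.0041, 0.0364]
ee_rot: [0.003, 3.14, -0.0]
ft_force: [0.7, -0.5, -0.3]
gripper_width: 0.992
gripper_force: 0.0
t: 14.58
tool_pos: [0.441, -0.0036, 0.0369]
ee_rot: [0.001, 3.139, 0.0]
ft_force: [0.1, 1.5, 5.3]
gripper_width: 0.485
gripper_force: 29.9
```

```bash
python3 -m pendant '[[[0,0,0.1],[0,0,0]],[[0,0,0.2],[0,0,0]],[[0,0,0.25],[0,0,0]],[[0.41,0.021,0.25],[0,0,0]],[[0.41,0.021,0.25],[0,0,0]],[[0.41,0.021,0.25],[0,0,0]],[[0.41,0.021,0.25],[0,0,0]],[[0.41,0.021,0.25],[0,0,0]],[[0.41,0.021,0.25],[0,0,0]],[[0.41,0.021,0.25],[0,0,0]]]'
python3 -m pendant '[[[0,0,-0.1],[0,0,0]],[[0,0,-0.18],[0,0,0]],[[0,0,-0.22],[0,0,0]],[[0,0,-0.24],[0,0,0]],[[0,0,-0.247],[0,0,0]],[[0,0,-0.247],[0,0,0]],[[0,0,-0.247],[0,0,0]],[[0,0,-0.247],[0,0,0]]]'
```

```text
t: 15.42
tool_pos: [0.6028, 0.0048, 0.1347]
ee_rot: [-0.001, -3.139, 0.0]
ft_force: [-1.3, -0.4, -1.7]
gripper_width: 0.485
gripper_force: 31.1
t: 16.08
tool_pos: [0.6047, 0.0048, 0.0383]
ee_rot: [0.001, 3.139, 0.0]
ft_force: [0.0, -0.1, -1.7]
gripper_width: 0.483
gripper_force: 31.3
```

```bash
python3 -m pendant '[[[0,0,-0.0035],[0,0,0]],[[0,0,-0.0035],[0,0,0]]]'
python3 -m pendant '[[[0,0,0],[0,0,0]],[[0,0,0],[0,0,0]],[[0,0,0],[0,0,0]],[[0,0,0],[0,0,0]],[[0,0,0],[0,0,0]],[[0,0,0],[0,0,0]],[[0,0,0.1],[0,0,0]],[[0,0,0.2],[0,0,0]],[[0,0,0.3],[0,0,0]],[[0,0,0.36],[0,0,0]],[[0,0,0.36],[0,0,0]]]' 85
python3 -m pendant '[[[-0.417,-0.37,0],[0,0,0.925]],[[-0.417,-0.37,0],[0,0,0.925]],[[-0.417,-0.37,0],[0,0,0.925]],[[-0.417,-0.37,0],[0,0,0.925]],[[-0.417,-0.37,0],[0,0,0.925]],[[-0.417,-0.37,0],[0,0,0.925]],[[-0.417,-0.37,0],[0,0,0.925]],[[-0.417,-0.37,0],[0,0,0.925]],[[-0.417,-0.37,0],[0,0,0.925]]]'
python3 - <<'E'
from h import *
o=bot.get_obs();im=bot.capture("wrist");cv2.imwrite("pics/w8.png",im);print(o["tool_pos"],o["ee_rot"])
E
```

```text
t: 16.25
tool_pos: [0.605, 0.0047, 0.0367]
ee_rot: [0.001, 3.139, 0.0]
ft_force: [-0.1, -0.4, 4.6]
gripper_width: 0.489
gripper_force: 31.6
t: 17.17
tool_pos: [0.6077, 0.0048, 0.1867]
ee_rot: [0.001, 3.129, 0.0]
ft_force: [0.7, 0.1, 1.0]
gripper_width: 0.991
gripper_force: 0.0
t: 17.92
tool_pos: [0.4378, -0.143, 0.1793]
ee_rot: [-0.719, 3.057, 0.0]
ft_force: [-1.0, -0.2, -0.6]
gripper_width: 0.995
gripper_force: 0.0
[ 0.4377764  -0.14302845  0.17926922] [-7.18963429e-01  3.05739956e+00  6.31361401e-05]
```

View pics/w8.png

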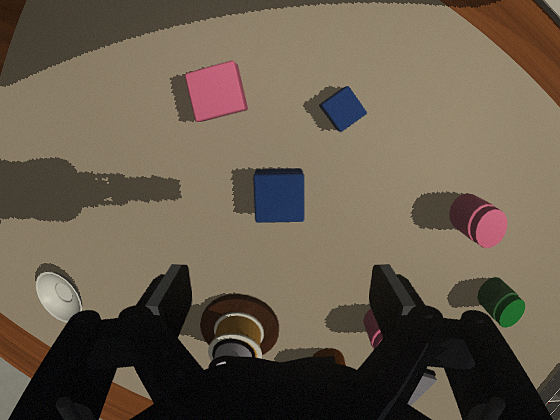

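The tin is now square to the fingers, with its top centred at about (279,198).

Run:
```python
from h import *
o=bot.get_obs();print(o["tool_pos"],wray(o,(279.5,198),.028))
```

```text
[ 0.43802342 -0.14277804  0.17923408] [ 0.43754279 -0.14469404  0.028     ]
```

```bash
python3 -m pendant '[[[0,-0.005,-0.1],[0,0,0]],[[0,-0.005,-0.2],[0,0,0]],[[0,-0.005,-0.3],[0,0,0]],[[0,-0.005,-0.36],[0,0,0]],[[0,-0.005,-0.38],[0,0,0]],[[0,-0.005,-0.38],[0,0,0]],[[0,-0.005,-0.38],[0,0,0]]]'
python3 -m pendant '[[[0,0,0],[0,0,0]],[[0,0,0],[0,0,0]],[[0,0,0],[0,0,0]],[[0,0,0],[0,0,0]],[[0,0,0],[0,0,0]],[[0,0,0],[0,0,0]],[[0,0,0],[0,0,0]],[[0,0,0],[0,0,0]],[[0,0,0],[0,0,0]]]' 33 30
```

```text
t: 18.55
tool_pos: [0.4382, -0.1449, 0.0277]
ee_rot: [-0.721, 3.057, -0.0]
ft_force: [0.2, -0.8, 0.4]
gripper_width: 0.998
gripper_force: 0.0
t: 19.3
tool_pos: [0.4384, -0.1456, 0.0288]
ee_rot: [-0.718, 3.055, -0.002]
ft_force: [-0.6, 0.6, 7.2]
gripper_width: 0.503
gripper_force: 31.8
```

```bash
python3 -m pendant '[[[0,0,0.1],[0,0,0]],[[0,0,0.2],[0,0,0]],[[0,0,0.3],[0,0,0]],[[0.62,0.37,0.3],[0,0,-1]],[[0.62,0.37,0.3],[0,0,-1]],[[0.62,0.37,0.3],[0,0,-1]],[[0.62,0.37,0.3],[0,0,-1]],[[0.62,0.37,0.3],[0,0,-1]],[[0.62,0.37,0.3],[0,0,-1]],[[0.62,0.37,0.3],[0,0,-1]],[[0.62,0.37,0.3],[0,0,-1]],[[0.62,0.37,0.3],[0,0,-1]]]'
python3 - <<'E'
from h import *
o=bot.get_obs();im=bot.capture("wrist");cv2.imwrite("pics/w9.png",im);print(o["tool_pos"],o["ee_rot"])
E
```

```text
t: 20.3
tool_pos: [0.6858, 0.0043, 0.1448]
ee_rot: [-0.056, -3.138, 0.0]
ft_force: [-0.8, -0.2, -0.3]
gripper_width: 0.506
gripper_force: 31.6
[0.68580434 0.00433731 0.1448034 ] [-5.61128390e-02 -3.13844119e+00  3.59744378e-04]
```

View pics/w9.png

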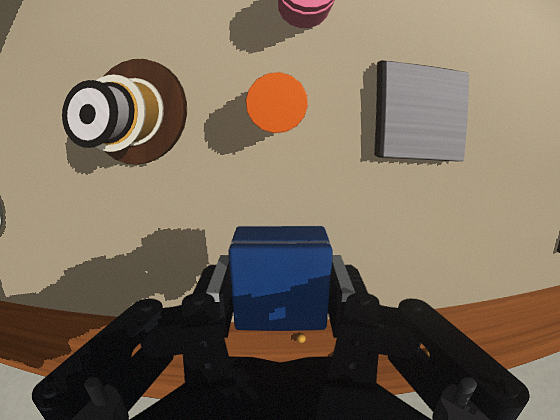

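Amber's lid is at (277,102), between disc and block. The tin is level behind it, so I'll lower and release it.

```bash
python3 - <<'E'
from h import *
o=bot.get_obs();print("amber",wray(o,(277,102),.055),"block",wray(o,(424,112),.02))
E
python3 -m pendant '[[[0,-0.006,-0.1],[0,0,0]],[[0,-0.006,-0.2],[0,0,0]],[[0,-0.006,-0.26],[0,0,0]],[[0,-0.006,-0.28],[0,0,0]],[[0,-0.006,-0.287],[0,0,0]],[[0,-0.006,-0.29],[0,0,0]],[[0,-0.006,-0.29],[0,0,0]],[[0,-0.006,-0.29],[0,0,0]]]'
```

```text
amber [0.60275094 0.00301657 0.055     ] block [0.60863955 0.11949924 0.02      ]
t: 21.02
tool_pos: [0.6869, 0.0001, 0.0343]
ee_rot: [0.061, 3.136, 0.0]
ft_force: [0.2, -0.5, -1.6]
gripper_width: 0.505
gripper_force: 31.5
```

```bash
python3 -m pendant '[[[0,0,-0.005],[0,0,0]],[[0,0,-0.01],[0,0,0]],[[0,0,-0.01],[0,0,0]],[[0,0,-0.01],[0,0,0]]]'
```

```text
t: 21.35
tool_pos: [0.6864, 0.0004, 0.0289]
ee_rot: [0.06, 3.138, -0.0]
ft_force: [0.3, -0.0, 4.9]
gripper_width: 0.507
gripper_force: 32.2
```

Contact at the expected height. I'll release, rise, swing clear to the front, and take final pictures.

```bash
python3 -m pendant '[[[0,0,0],[0,0,0]],[[0,0,0],[0,0,0]],[[0,0,0],[0,0,0]],[[0,0,0],[0,0,0]],[[0,0,0],[0,0,0]],[[0,0,0],[0,0,0]],[[0,0,0.1],[0,0,0]],[[0,0,0.2],[0,0,0]],[[0,0,0.3],[0,0,0]],[[0,0,0.4],[0,0,0]],[[0,0,0.45],[0,0,0]]]' 85
python3 -m pendant '[[[-0.6,0,0.1],[0,0,0]],[[-0.6,0,0.1],[0,0,0]],[[-0.6,0,0.1],[0,0,0]],[[-0.6,0,0.1],[0,0,0]],[[-0.6,0,0.1],[0,0,0]],[[-0.6,0,0.1],[0,0,0]],[[-0.6,0,0.1],[0,0,0]],[[-0.6,0,0.1],[0,0,0]],[[-0.6,0,0.1],[0,0,0]],[[-0.6,0,0.1],[0,0,0]]]'
python3 - <<'E'
from h import *
o=bot.get_obs();im=bot.capture("scene");cv2.imwrite("pics/s10.png",im);cv2.imwrite("pics/w10.png",bot.capture("wrist"))
cv2.imwrite("pics/m10.png",np.hstack([cv2.resize(im,(400,300)),cv2.resize(cv2.imread("pics/w10.png"),(400,300))]))
print(o["tool_pos"],o["ee_rot"])
E
```

```text
t: 22.27
tool_pos: [0.687, 0.0004, 0.2139]
ee_rot: [0.06, 3.133, 0.0]
ft_force: [1.0, 0.3, 1.9]
gripper_width: 0.995
gripper_force: 0.0
t: 23.1
tool_pos: [0.4464, 0.0004, 0.2474]
ee_rot: [0.06, 3.14, 0.0]
ft_force: [1.1, -0.1, 0.1]
gripper_width: 0.995
gripper_force: 0.0
[4.46428167e-01 3.64879293e-04 2.47380137e-01] [6.01729841e-02 3.13986377e+00 5.31912011e-05]
```

View pics/m10.png

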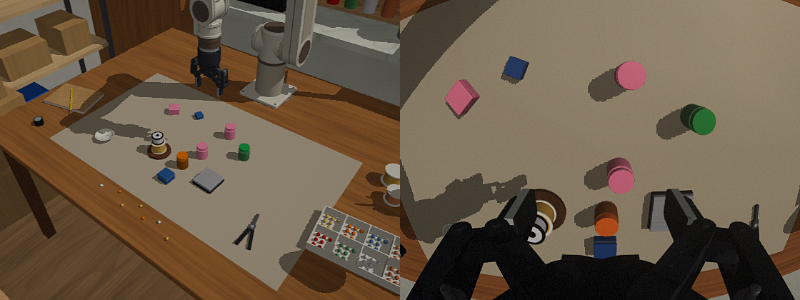

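The stack, jar and tin all stand upright in place. The jar is at about (0.603, 0.004) and the tin at about (0.687, 0.000), so their centres are 83 mm apart. The bystanders are where they were.

```bash
python3 -c "
from workcell import bot
print(bot.close_job())"
```

```text
the job is handed in; nothing more can be done
None
```

The bench is set out as asked and the job is handed in at about 23 s of robot time, with every measured position within its limits; the hand-in gave no verdict.

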